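Close the sliding stop on a walnut blank and lock its cam lever

TASK

On the planing jig, slide the aluminium stop along its rail so that it pushes the walnut blank up against the wooden fixed stop and the blank is held end to end with no gap; then flip the stop's cam lever over and fully down, away from the robot, to lock it there. Leave the plane, the screwdriver and the sanding sleeve where they are.

Things in the scene. Friction and masses are not known exactly. Their poses are not given: they have to be found in the camera images.
- jig: Planing jig, fixed on the bench: plywood base 270 (x) x 540 (y) x 18 mm, origin at the centre of its underside, y along the rail, +x away from the robot, turned up to 0.22 rad. Jig coordinates are in this frame, mm. An aluminium rail strip lies flush along y at x = 0. The sliding stop is towards -y, the fixed stop towards +y, the blank between them.
- fixed_stop_face (a point): Middle of the working face of the wooden fixed stop (80 x 30 x 34 mm, standing on the base); the face looks along jig -y and lies at jig y = 130.
- beam_mid (a point): Middle of the underside of the black steel hold-down beam (jig 75, 0, 165). The beam is 30 wide (jig x 60 to 90) and 30 high, runs along y over the far side on two columns of 32 mm diameter (feet 48) at jig x = 75, y = -245 and 245. The gripper cannot work straight down beneath it: it must come in from the robot's side, tilted.
- blank: Loose walnut blank 60 (x) x 160 (y) x 22 mm, about 0.15 kg, lying on the base, origin at the centre of its underside. It starts short of the fixed stop and is to be pushed along, not lifted; pushed home its origin is at jig y = 50.
- carriage (a joint): Travel of the sliding stop along the rail towards jig +y, in m. Its middle is at jig y = -0.180 + value; with the blank held between both stops the value is 0.120. It slides with about 2 N while the lever is open and resists some 25 N when locked.
- stop_back (a point): On the sliding stop (aluminium block, 75 mm in x from jig -45 to 30, 60 mm in y, from 1 mm above the base up to z = 57 in the jig frame, slotted along x for the lever): the place to push, on its -y side, 19 mm above the rail, at jig x = -5.
- stop_face (a point): Middle of the sliding stop's +y face, which meets the end of the blank.
- lever_pivot (a point): Centre of the cam lever's hinge in the sliding stop; axis along jig y, at jig x = 0, z = 40.
- lever_tip (a point): Free end of the cam lever, 102 mm from the hinge. The lever is a steel stem 14 mm wide (y) and 10 thick with a black handle 22 mm wide and 13 thick on its last 55 mm. It swings in the jig's x-z plane.
- cam_lever (a joint): Lever angle, rad. 0: open, leaning 0.26 from upright towards the robot (jig -x). It grows as the lever tips over away from the robot (jig +x); 1.66: locked, against its end stop, lying 0.17 above level beneath the beam. The cam bites from about 0.6 on and needs about 8 N at 65 mm from the hinge; it stays where it is left.
- sleeve: Bystander: reddish-brown sanding sleeve, a tube 48 mm across and 55 high standing on the jig base near its +y end, origin at the centre of its underside.
- plane: Bystander: small hand plane 160 x 52 mm, 55 high, on the bench to the robot's right, origin under its middle.
- screwdriver: Bystander: screwdriver lying on the bench to the right of the jig, about 200 mm long.
Mind the look-alikes: they are no part of the job. There is more than one size of the blank; the job needs the middle-sized.

How it is judged:
On the way:
1. the sliding stop has closed up and the blank is held between both stops (value of joint carriage between 0.116 and 0.1225 m and y of blank in the frame of jig between 0.0455 and 0.053 m and x of blank in the frame of jig between -0.03 and 0.02 m and z of blank in the frame of jig between 0.014 and 0.022 m and angle between the y axis of blank and the y axis of jig, either way round below 0.06 rad), for 0.2 s.
At the end, for the whole second after the job is handed in: The blank lies flat on the jig base (within 25 mm of its line, square within 0.06 rad) with its end within about 3 mm of the fixed stop, the sliding stop has closed up to within 4 mm of no gap at all, the cam lever is over and down past 1.5 rad (of 1.66), and all is at rest (all of step 1 and linear speed of blank below 0.01 m/s and value of joint cam_lever above 1.5 rad); the robot touches nothing.
It fails at once if the sanding sleeve was moved by more than 30 mm (distance of sleeve from where it was at the start of the episode above 0.03 m).
It fails at once if the hand plane was moved by more than 30 mm (distance of plane from where it was at the start of the episode above 0.03 m).
It fails at once if the screwdriver was moved by more than 30 mm (distance of screwdriver from where it was at the start of the episode above 0.03 m).
It also fails if it takes over 48 s, if anything falls off the work surface, if the arm or the gripper's body presses on something with over 40 N, if the wrist force passes 120 N, or if a joint passes its speed limit or range.

ROBOT

A 7-joint arm with a two-finger parallel gripper is mounted at the origin on the work surface. World frame = base frame: x ahead of the robot, y to its left, z up, the work surface at z = 0. Lengths are in m, angles in rad, forces in N, time in s.
With the tool pointing down it reaches from about 0.425 to 0.875 m from the base axis. Payload 4.7 kg.
Tool frame: the origin (TCP) lies at the very end of the fingers, on their centre line; the grasp point (between the pads) lies 19 mm behind it; z points along the fingers, y is the line along which they close (so a half turn about z gives the same grasp; the last joint's range is limited). The gripper opens to 87 mm and grips with 3 to 60 N. Pads are 19 mm wide; open, the fingers measure 117 mm over their backs; the gripper's body (75 mm by 190 mm) begins 51 mm behind the grasp point.
Start: joints at [-1.298, 0.321, -0.07, 1.45, 0.023, 1.371, -0.057], TCP at [0.166, 0.628, 0.223] pointing down, gripper open.
Joint ranges: [-2.86, 2.86], [-0.3, 2.09], [-1.38, 1.24], [0.06, 2.45], [-1.56, 4.7], [0.09, 2.05], [-2.69, 2.69]. Speed limits (rad/s): [2.57, 2.57, 3.14, 3.14, 3.14, 3.14, 3.14].

INTERFACE

Orientations are given as a rotation vector (axis times angle).
In Python, from bench import get_state, get_image, get_calibration, close_job gives the robot as it stands.
- The arm moves only by the shell command python3 -m crank 'ROWS' [FORCE]. ROWS is JSON, a list of rows, each a list of 5 numbers: the opening, from 0 (shut) to 1 (fully open), then the shift along the world's x, y, z in units of 0.2 m (1.0 is 0.2 m), then the turn about the world's z in units of 2 pi rad (1.0 is 2 pi rad). A call has 1 to 5 rows; each row is the pose to reach, as a shift and turn from the pose commanded when the call began, turning the shorter way round; what a row does not reach only later rows make up. A row lasts 1/8 s, in which the tool goes at most 62.5 mm and 10.7 degrees, less where a joint would pass 70% of its speed; a pose out of reach is approached as far as the arm can. A call with a number of a shift or a turn outside -1 to 1 is refused whole. A call with a gripper value outside its range is refused whole. The fingers move at their own pace and stop on an object; FORCE is the grip in N (left out, the last holds). Time passes only in rows, so rows that repeat a pose let the fingers close. It gives the time, the measured TCP pose, the force, the opening and the grip force at its end, in the units of the state.
- get_state(): the state, without advancing time (a new reading comes with each control period).
- get_image(name): name is "side" or "top"; returns the picture (400x640x3 uint8, red, green, blue); there is no depth.
- get_calibration(name): a dict with "fovy" (degrees; the focal length in pixels is half the picture's height over the tangent of half this angle, whatever the lens; pixels are square), "cx", "cy" (the principal point, pixels), "R" (3x3) and "t" (3): a world point X has camera coordinates R X + t. Camera axes: x right, y down, z forward; pixel columns grow to the right and rows downward; lengths in m; the calibration is good to about 2 mm. A picture is of the moment at which its call begins. get_calibration takes no time and is no camera call.
- close_job(): hands the job in; it is judged then, once.
The state is a dict: "time": time; "joint_positions": joint angles; "qd": joint speeds; "joint_torque": joint torques, N m; "position": TCP position; "tool_rot": TCP orientation; "ft_force": force on the tool from outside, world axes, zero at the start; "torque": the same for the moment, N m; "grip_width": opening from 0.0 (shut) to 1.0 (fully open); "grip_force": force on a finger pad.
Only numpy, scipy, OpenCV 4.12 (cv2) and the standard library are available. Lean on these libraries where they do the work, as an engineer would, in place of code of your own. Each camera call takes 0.05 s, during which the arm holds its last target. There are 200 camera calls.

## Working session

There is one attempt and no reset: what is moved stays moved. The work goes in short steps, Python scripts to look and compute and a shell command to move; the robot and the scene stay as the last step left them, time stands still between calls to the robot, and variables do not carry over. Pictures are saved under pics/ and viewed, at most 10 in all, crops included, and the job is handed in when it is done.

```bash
mkdir -p pics; ls
python3 - <<'E'
from bench import *
import cv2
for n in ("side","top"):
    im=get_image(n); cv2.imwrite(f"pics/{n}0.png",im[:,:,::-1])
    c=get_calibration(n); print(n,c)
s=get_state();print(s['time'],s['position'],s['tool_rot'],s['ft_force'],s['grip_width'])
E
```

```text
pics
side {'fovy': 52.41494359507881, 'cx': 313.2385670278095, 'cy': 198.8212161372597, 'R': array([[ 0.98885979, -0.14874422, -0.00560967],
       [-0.10759225, -0.68822055, -0.71747919],
       [ 0.10286019,  0.71008988, -0.69655736]]), 't': array([-0.57463878,  0.12936434,  0.98714294])}
top {'fovy': 56.919727977642815, 'cx': 321.7358843200576, 'cy': 203.68502426969488, 'R': array([[ 1.70496569e-01, -9.85358213e-01, -3.35996175e-04],
       [-9.62643517e-01, -1.66493431e-01, -2.13535471e-01],
       [ 2.10352988e-01,  3.67305096e-02, -9.76935254e-01]]), 't': array([-0.10554481,  0.60282422,  0.86713781])}
0.1 [0.16626365 0.62784138 0.22155463] [-4.05363940e-01 -3.11518819e+00  2.78079978e-03] [0.19257139 0.55615652 0.44258886] 0.9975418058713668
```

View pics/top0.png

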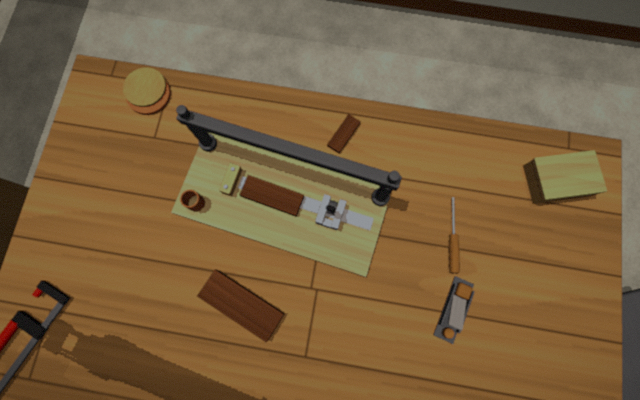

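View pics/side0.png

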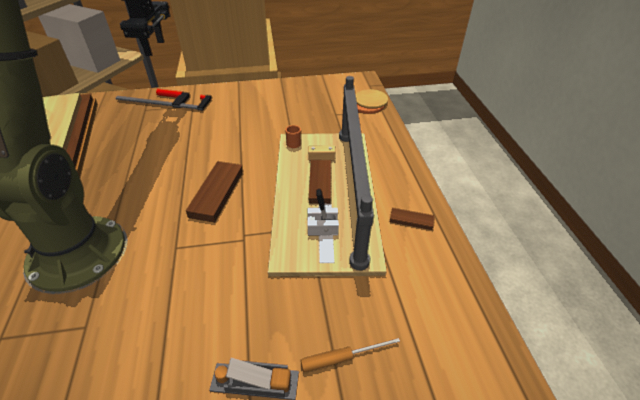

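Top view: the jig has its robot-side corners at (173,213) and (368,272), with the sliding stop at (331,211). There are three walnut pieces: large at (241,305), middle on the jig at (272,195), small at (344,133). The one on the jig between the stops fits the description, and I'll confirm it in an enlarged crop.

```bash
cat > h.py <<'E'
import numpy as np
from bench import *
def ray(n,u,v):
    c=get_calibration(n); f=200/np.tan(np.radians(c['fovy']/2))
    d=c['R'].T@np.array([(u-c['cx'])/f,(v-c['cy'])/f,1]); o=-c['R'].T@c['t']
    return o,d
def onz(n,u,v,z):
    o,d=ray(n,u,v); return o+d*(z-o[2])/d[2]
def proj(n,X):
    c=get_calibration(n); f=200/np.tan(np.radians(c['fovy']/2))
    p=c['R']@np.asarray(X)+c['t']; return np.array([c['cx']+f*p[0]/p[2],c['cy']+f*p[1]/p[2]])
E
python3 - <<'E'
import cv2
from h import *
im=cv2.imread('pics/top0.png')
cv2.imwrite('pics/topc.png',cv2.resize(im[90:290,160:420],None,fx=3,fy=3,interpolation=cv2.INTER_CUBIC))
np.set_printoptions(precision=4,suppress=True)
a=onz('top',173,213,.018);b=onz('top',368,272,.018);print(a,b,np.linalg.norm(a-b))
hsv=cv2.cvtColor(im,cv2.COLOR_BGR2HSV)
for p in [(272,195),(241,305),(344,133),(300,240),(250,270)]: print(p,hsv[p[1],p[0]])
m=cv2.inRange(hsv,(0,60,20),(14,255,120))
for c in cv2.findContours(m,0,2)[0]:
    if cv2.contourArea(c)>150:
        r=cv2.minAreaRect(c); q=[onz('top',u,v,.02)[:2] for u,v in cv2.boxPoints(r)]
        print(r[0],np.mean(q,0),np.linalg.norm(q[0]-q[1]),np.linalg.norm(q[1]-q[2]), q[1]-q[0])
E
```

```text
[0.5303 0.3836 0.018 ] [ 0.4663 -0.1463  0.018 ] 0.5337813666031309
(272, 195) [ 10 168  88]
(241, 305) [ 11 181  89]
(344, 133) [ 12 192  85]
(300, 240) [ 31  86 143]
(250, 270) [ 16 155 145]
(241.04147338867188, 305.0268249511719) [0.3324 0.1563] 0.08467784714410917 0.21863579086528856 [ 0.0791 -0.0302]
(192.60000610351562, 200.3000030517578) [0.5724 0.3402] 0.044981683952713784 0.06555450442058373 [ 0.044  -0.0095]
(271.5802917480469, 195.02919006347656) [0.6225 0.1367] 0.059681611745261556 0.16412980605927271 [ 0.0592 -0.0075]
(343.7770080566406, 133.41213989257812) [ 0.8287 -0.0259] 0.11333671839080327 0.0446264210149061 [ 0.1033 -0.0465]
(502.36297607421875, 14.545364379882812) [ 1.2833 -0.4269] 0.0542939747449284 0.8229583911629633 [0.0543 0.0013]
```

View pics/topc.png

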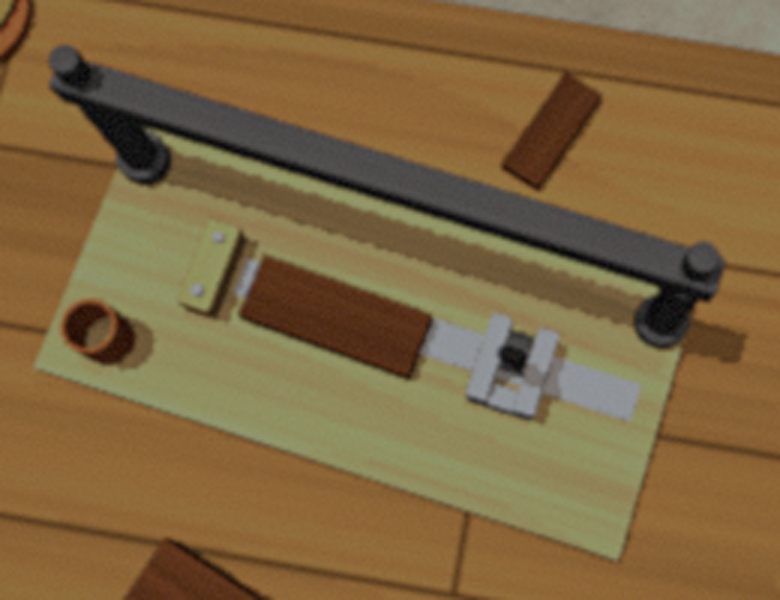

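Crop: the middle blank sits on the jig between the fixed stop (crop 212,265) and the sliding stop (crop 513,365). It measures about 60 x 160 mm, against 85 x 219 and 45 x 113 for the other two, so it is the one meant. The stop's slot looks about 26 mm wide, so one 15 mm finger can enter it and press the lever down without the gripper body meeting the beam. Next I fit the jig pose.

```bash
cat >> h.py <<'E'
def J2W(P,p):
    x,y,a=P; c,s=np.cos(a),np.sin(a); q=np.asarray(p,float)/1000
    return np.array([x+c*q[0]-s*q[1],y+s*q[0]+c*q[1],q[2]])
def W2J(P,X):
    x,y,a=P; c,s=np.cos(a),np.sin(a); d=np.asarray(X,float)-[x,y,0]
    return 1000*np.array([c*d[0]+s*d[1],-s*d[0]+c*d[1],d[2]])
E
python3 - <<'E'
from h import *
from scipy.optimize import least_squares
np.set_printoptions(precision=4,suppress=True)
k=lambda u,v:(160+u/3-.33,90+v/3-.33)
obs=[('top',k(38,369),(-135,270,18)),('top',k(620,559),(-135,-270,18)),('top',k(681,348),(135,-270,18)),
('side',(270,273),(-135,-270,18)),('side',(385,272),(135,-270,18)),
('top',k(243,230),(40,130,52)),('top',k(207,305),(-40,130,52))]
f=lambda P:np.concatenate([proj(n,J2W(P,p))-uv for n,uv,p in obs])
r=least_squares(f,[.632,.102,-.12],loss='soft_l1');P=r.x;print(P);print(r.fun.reshape(-1,2))
print('col top',W2J(P,onz('top',*k(67,58),.195)),W2J(P,onz('top',*k(703,262),.195)))
for q in [(490,315),(470,400),(558,333),(537,416)]: print('stop top',W2J(P,onz('top',*k(*q),.057)))
for q in [(511,325),(535,333)]: print('slot',W2J(P,onz('top',*k(*q),.057)))
for q in [(513,340)]: print('tip',W2J(P,onz('top',*k(*q),.139)))
for q in [(262,258),(240,312),(432,317),(412,372)]: print('blank',W2J(P,onz('top',*k(*q),.040)))
E
```

```text
[ 0.6249  0.1042 -0.1425]
[[ -1.9735   0.1453]
 [ -0.0256   1.0948]
 [  8.1095 -25.7183]
 [ -3.3841  -0.4377]
 [  0.9682  -0.5077]
 [ -0.0768  -2.1025]
 [  0.9693   1.0338]]
col top [ 87.8066 258.7604 195.    ] [  81.4546 -247.699   195.    ]
stop top [  27.3705 -101.4027   57.    ]
stop top [ -47.7268 -108.0529   57.    ]
stop top [  30.2314 -161.3139   57.    ]
stop top [ -43.2952 -165.6484   57.    ]
slot [  24.5483 -121.1343   57.    ]
slot [  24.1899 -142.6925   57.    ]
tip [  -5.2203 -130.4077  139.    ]
blank [ 18.5306 106.5882  40.    ]
blank [-33.2737 107.6898  40.    ]
blank [ 14.068  -52.7422  40.    ]
blank [-37.3841 -51.8844  40.    ]
```

Run:
```python
from h import *
import cv2
from scipy.optimize import least_squares
np.set_printoptions(precision=4,suppress=True)
k=lambda u,v:(160+u/3-.33,90+v/3-.33)
def edge(n,lo,hi,box,mode):
    im=cv2.imread(f'pics/{n}0.png');h=cv2.cvtColor(im,cv2.COLOR_BGR2HSV);m=cv2.inRange(h,lo,hi);m=cv2.morphologyEx(m,cv2.MORPH_OPEN,np.ones((3,3)))
    x0,x1,y0,y1=box;out=[]
    R=range(x0,x1) if mode in('bot',) else range(y0,y1)
    for i in R:
        if mode=='bot':
            w=np.nonzero(m[y0:y1,i])[0]
            if len(w):out.append((i,y0+w.max()+.5))
        else:
            w=np.nonzero(m[i,x0:x1])[0]
            if len(w):out.append((x0+(w.max()+.5 if mode=='right' else w.min()-.5),i))
    return out
lo,hi=(21,40,90),(40,140,255)
E={}
for nm,n,box,mode,ax,val in [('near','top',(185,360,205,285),'bot',0,-135),('ypos','top',(165,215,170,205),'left',1,270),('yneg','top',(340,395,215,262),'right',1,-270),('side_yneg','side',(280,345,255,285),'bot',1,-270),('side_near','side',(262,300,160,265),'left',0,-135)]:
    pts=edge(n,lo,hi,box,mode); E[nm]=(np.array([onz(n,u,v,.018) for u,v in pts]),ax,val)
f=lambda P:np.concatenate([[(W2J(P,x)[ax]-val)/np.sqrt(len(X)) for x in X] for X,ax,val in E.values()])
r=least_squares(f,[.632,.102,-.12],loss='soft_l1',f_scale=.3);P=r.x;print(P.tolist())
for nm,(X,ax,val) in E.items():
    d=np.array([W2J(P,x)[ax]-val for x in X]);print(nm,len(d),np.median(d),d.std())
for q in [(490,315),(470,400),(558,333),(537,416)]: print('stop top',W2J(P,onz('top',*k(*q),.057)))
for q in [(511,325),(535,333)]: print('slot',W2J(P,onz('top',*k(*q),.057)))
for q in [(262,258),(240,312),(432,317),(412,372)]: print('blank',W2J(P,onz('top',*k(*q),.040)))
for q in [(243,230),(207,305)]: print('fix',W2J(P,onz('top',*k(*q),.052)))
for q in [(107,100),(660,253)]: print('beam near top edge',W2J(P,onz('top',*k(*q),.195)))
```

```text
[0.6267580402479893, 0.10526437057314031, -0.14001244951822564]
near 175 -0.9263186736760645 0.8583800286570884
ypos 35 -0.9233862975337388 18.060152336494568
yneg 47 -0.15148643678827511 0.8806433384311938
side_yneg 60 0.9567671500232962 2.0041141232729087
side_near 105 0.9703009602202712 0.8697041157103101
stop top [  25.4326 -102.8278   57.    ]
stop top [ -49.6807 -109.2937   57.    ]
stop top [  28.1465 -162.7458   57.    ]
stop top [ -45.3906 -166.8999   57.    ]
slot [  22.562  -122.5524   57.    ]
slot [  22.1507 -144.1097   57.    ]
blank [ 17.1034 105.1841  40.    ]
blank [-34.6981 106.4129  40.    ]
blank [ 12.2496 -54.1349  40.    ]
blank [-39.2002 -53.1507  40.    ]
fix [ 33.2766 126.3238  52.    ]
fix [-39.5626 132.1044  52.    ]
beam near top edge [ 64.0161 215.0614 195.    ]
beam near top edge [  76.1167 -217.3407  195.    ]
```

```bash
python3 -m crank '[[0,1,-1,0.15,0.019],[0,1,-1,0.15,0.019],[0,1,-1,0.15,0.019],[0,1,-1,0.15,0.019],[0,1,-1,0.15,0.019]]' 40
python3 -m crank '[[0,0.65,-1,0,0],[0,0.65,-1,0,0],[0,0.65,-1,0,0],[0,0.65,-1,0,0],[0,0.65,-1,0,0]]'
python3 -m crank '[[0,0.2,-1,0,0],[0,0.2,-1,0,0],[0,0.2,-1,0,0],[0,0.2,-1,0,0],[0,0.2,-1,0,0]]'
```

```text
time: 0.72
position: [0.3694, 0.4249, 0.2528]
tool_rot: [0.226, 3.132, -0.001]
ft_force: [0.6, 0.8, -0.5]
grip_width: 0.517
grip_force: 0.0
time: 1.35
position: [0.4988, 0.2228, 0.2524]
tool_rot: [0.233, 3.132, -0.003]
ft_force: [0.1, 0.5, 0.2]
grip_width: 0.018
grip_force: 0.0
time: 1.98
position: [0.5362, 0.0284, 0.2523]
tool_rot: [-0.221, -3.133, -0.001]
ft_force: [-1.0, 0.3, 0.3]
grip_width: 0.005
grip_force: 0.0
```

```bash
python3 -m crank '[[0,0.22,-0.51,0,0],[0,0.22,-0.51,0,0],[0,0.22,-0.51,-0.3,0],[0,0.22,-0.51,-0.6,0],[0,0.22,-0.51,-0.77,0]]'
python3 -m crank '[[0,0,0,0,0],[0,0,0,0,0]]'
python3 - <<'E'
from h import *
import cv2
P=(.6268,.1053,-.14)
print(W2J(P,get_state()['position']))
a=cv2.resize(get_image('side')[120:290,230:430],(700,595),interpolation=cv2.INTER_CUBIC)
cv2.imwrite('pics/s1.png',a[:,:,::-1])
E
```

```text
time: 2.6
position: [0.5786, -0.0692, 0.0946]
tool_rot: [-0.211, -3.129, -0.003]
ft_force: [1.0, -1.2, 0.3]
grip_width: 0.007
grip_force: 0.0
time: 2.85
position: [0.5817, -0.0718, 0.1]
tool_rot: [0.215, 3.132, 0.001]
ft_force: [-0.8, -0.8, -0.2]
grip_width: 0.004
grip_force: 0.0
[ -19.91420885 -181.6786371   100.02379943]
```

View pics/s1.png

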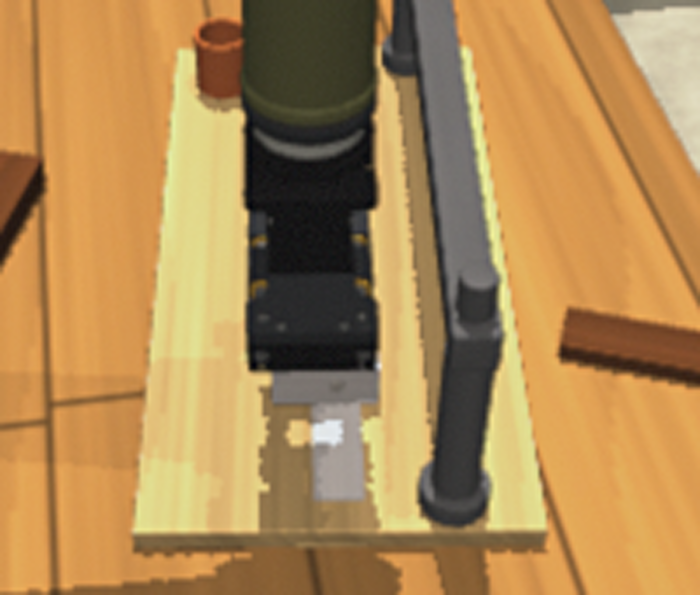

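The gripper is shut behind the lever on its -y side, and the body hides the stop (crop 325,385). Now I push along jig +y against the handle's flank.

```bash
python3 -m crank '[[0,0.015,0.1,0,0],[0,0.03,0.2,0,0],[0,0.042,0.3,0,0],[0,0.05,0.36,0,0],[0,0.06,0.42,0,0]]'
python3 -m crank '[[0,0,0,0,0],[0,0,0,0,0]]'
python3 - <<'E'
from h import *
import cv2
P=(.6268,.1053,-.14)
print(W2J(P,get_state()['position']))
cv2.imwrite('pics/t2.png',cv2.resize(get_image('top')[130:260,200:400],(800,520),interpolation=cv2.INTER_CUBIC)[:,:,::-1])
E
```

```text
time: 3.52
position: [0.5922, 0.0108, 0.0987]
tool_rot: [-0.219, -3.134, 0.001]
ft_force: [-1.3, -3.0, 3.1]
grip_width: 0.005
grip_force: 1.7
time: 3.78
position: [0.592, 0.0105, 0.0981]
tool_rot: [-0.219, -3.133, -0.0]
ft_force: [0.2, 0.0, -1.1]
grip_width: 0.006
grip_force: 0.0
[-21.21397908 -98.76617472  98.12080263]
```

View pics/t2.png

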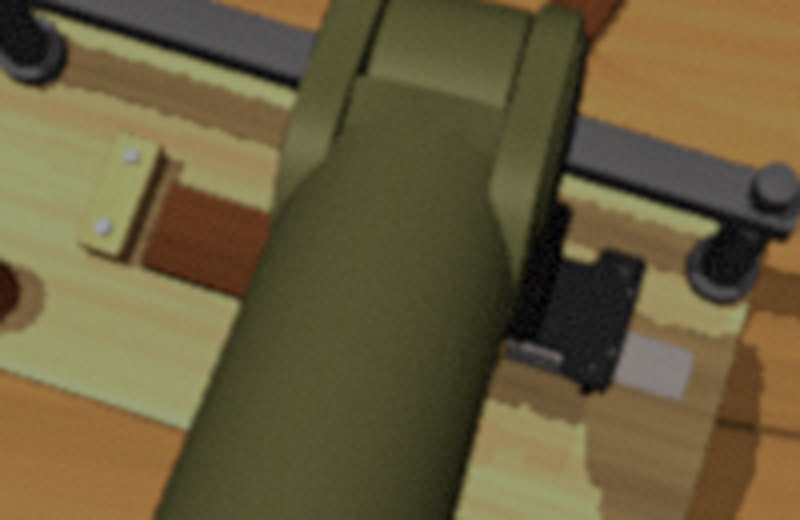

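The blank's end (crop 145-175, 225) is now close to the fixed stop, so the push is working. I continue gently, watching the force.

```bash
for i in 1; do python3 -m crank '[[0,0.003,0.02,0,0],[0,0.006,0.04,0,0],[0,0.006,0.04,0,0]]' | egrep 'pos|ft'; python3 -m crank '[[0,0.002,0.012,0,0],[0,0.002,0.012,0,0]]' | egrep 'pos|ft'; python3 -m crank '[[0,0.002,0.012,0,0],[0,0.002,0.012,0,0]]' | egrep 'pos|ft'; done
```

```text
position: [0.5934, 0.0182, 0.0984]
ft_force: [-0.4, -1.2, -1.1]
position: [0.5939, 0.0208, 0.0984]
ft_force: [-0.8, -1.8, -1.3]
position: [0.5943, 0.0236, 0.0985]
ft_force: [-1.3, -1.6, -0.8]
```

```bash
python3 -m crank '[[0,0.001,0.01,0,0],[0,0.001,0.01,0,0]]' | egrep 'pos|ft'; python3 -m crank '[[0,0.001,0.01,0,0],[0,0.001,0.01,0,0]]' | egrep 'pos|ft'; python3 -m crank '[[0,0.001,0.01,0,0],[0,0.001,0.01,0,0]]' | egrep 'pos|ft'
```

```text
position: [0.5944, 0.0246, 0.0985]
ft_force: [-0.6, -3.4, -0.9]
position: [0.5945, 0.0248, 0.0986]
ft_force: [-1.3, -5.5, -0.6]
position: [0.5945, 0.0249, 0.0985]
ft_force: [-1.7, -9.7, -0.2]
```

The force rises to about 10 N with no further motion, so the stop has closed up. I back off and move behind the lever with one finger in line with the slot.

```bash
python3 -m crank '[[0,-0.014,-0.1,0,0],[0,-0.12,-0.09,0,0],[0,-0.227,-0.028,0,0],[0.69,-0.227,-0.028,0,0],[0.69,-0.227,-0.028,0,0]]'
python3 -m crank '[[0.69,0,0,0,0],[0.69,0,0,0,0],[0.69,0,0,0,0],[0.69,0,0,0,0]]'
python3 - <<'E'
from h import *
import cv2
P=(.6268,.1053,-.14)
print(W2J(P,get_state()['position']))
a=get_image('top')[130:260,200:400];b=get_image('side')[120:270,260:400]
a=cv2.resize(a,(420,273),interpolation=cv2.INTER_CUBIC);b=cv2.resize(b,(560,600),interpolation=cv2.INTER_CUBIC)
cv2.imwrite('pics/3t.png',a[:,:,::-1]);cv2.imwrite('pics/3s.png',b[:,:,::-1])
E
```

```text
time: 6.08
position: [0.5506, 0.0238, 0.0992]
tool_rot: [0.218, 3.132, 0.001]
ft_force: [-0.4, 0.6, 0.0]
grip_width: 0.154
grip_force: 0.0
time: 6.58
position: [0.5497, 0.0235, 0.0985]
tool_rot: [-0.219, -3.134, 0.0]
ft_force: [-0.0, -0.3, 0.5]
grip_width: 0.604
grip_force: 0.0
[-64.9781087  -91.75675216  98.51729204]
```

View pics/3s.png

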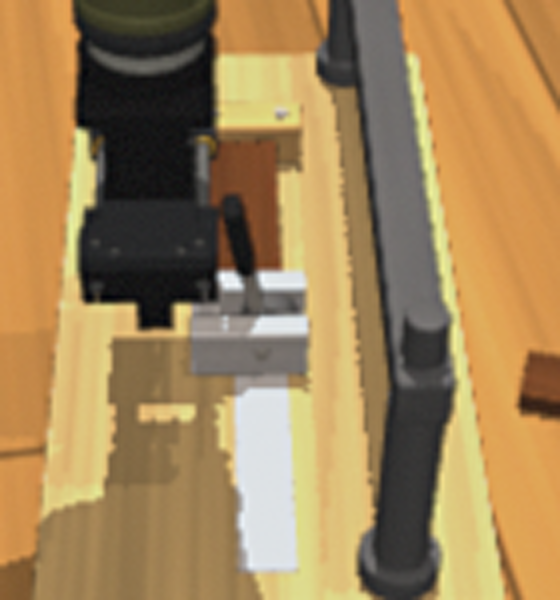

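The stop now meets the blank with no visible gap (crop 260,275), the lever is still open (crop 235,205), and the gripper is on its robot side. I trim y, then sweep the lever over in +x.

```bash
python3 -m crank '[[0.69,-0.003,-0.021,0,0],[0.69,0.07,-0.031,0,0],[0.69,0.14,-0.041,0,0],[0.69,0.2,-0.05,0,0],[0.69,0.26,-0.058,0,0]]'|egrep 'pos|ft|wid'
python3 -m crank '[[0.69,0.05,-0.007,0,0],[0.69,0.1,-0.014,0,0],[0.69,0.14,-0.02,0,0],[0.69,0.14,-0.02,0,0]]'
python3 - <<'E'
from h import *
import cv2
P=(.6268,.1053,-.14)
print(W2J(P,get_state()['position']))
b=get_image('side')[120:270,260:400]
b=cv2.resize(b,(560,600),interpolation=cv2.INTER_CUBIC)
cv2.imwrite('pics/4s.png',b[:,:,::-1])
E
```

```text
position: [0.6023, 0.0118, 0.0983]
ft_force: [-1.7, -0.2, -0.2]
grip_width: 0.692
time: 7.8
position: [0.6299, 0.0079, 0.0983]
tool_rot: [-0.219, -3.134, 0.0]
ft_force: [-0.8, 0.1, 0.3]
grip_width: 0.689
grip_force: 0.3
[ 16.67261321 -96.01390454  98.34051595]
```

View pics/4s.png

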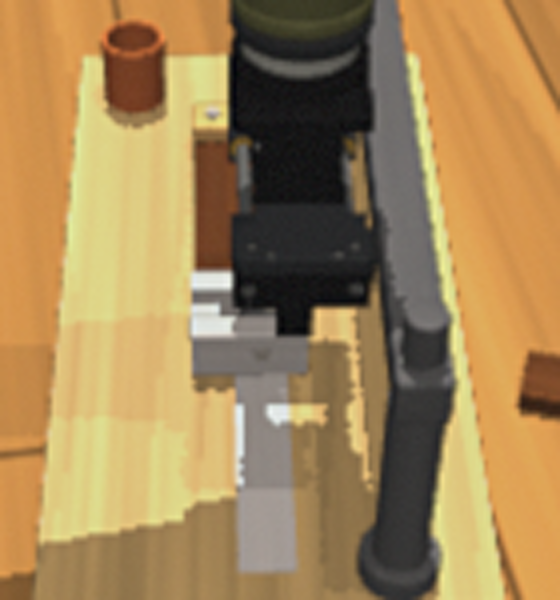

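The arm is over the stop (crop 250,330) with no contact force and the lever is tipped ahead of the finger. Now I press down in steps.

```bash
python3 -m crank '[[0.69,0,0,-0.05,0],[0.69,0,0,-0.1,0],[0.69,0,0,-0.15,0],[0.69,0,0,-0.17,0],[0.69,0,0,-0.17,0]]'|egrep 'pos|ft|wid'
python3 -m crank '[[0.69,0,0,-0.02,0],[0.69,0,0,-0.03,0],[0.69,0,0,-0.03,0]]'|egrep 'pos|ft|wid'
```

```text
position: [0.6331, 0.0082, 0.0679]
ft_force: [0.0, 0.0, 10.2]
grip_width: 0.687
position: [0.6353, 0.0078, 0.0636]
ft_force: [2.1, -0.8, 14.8]
grip_width: 0.691
```

```bash
python3 -m crank '[[0.69,-0.015,0.002,0,0],[0.69,-0.015,0.002,-0.025,0],[0.69,-0.015,0.002,-0.025,0]]'|egrep 'pos|ft|wid'
python3 -m crank '[[0.69,0,0,-0.02,0],[0.69,0,0,-0.03,0],[0.69,0,0,-0.03,0]]'|egrep 'pos|ft|wid'
```

```text
position: [0.6314, 0.0083, 0.058]
ft_force: [0.1, -0.4, 15.9]
grip_width: 0.689
position: [0.6337, 0.0082, 0.0539]
ft_force: [2.0, -1.2, 18.9]
grip_width: 0.689
```

```bash
python3 -m crank '[[0.69,-0.01,0.001,-0.02,0],[0.69,-0.01,0.001,-0.02,0]]'|egrep 'pos|ft|wid'
python3 -m crank '[[0.69,0,0,-0.02,0],[0.69,0,0,-0.02,0]]'|egrep 'pos|ft|wid'
python3 -m crank '[[0.69,0,0,-0.02,0],[0.69,0,0,-0.02,0]]'|egrep 'pos|ft|wid'
```

```text
position: [0.6347, 0.0081, 0.0512]
ft_force: [6.7, -2.2, 19.3]
grip_width: 0.687
position: [0.6353, 0.0078, 0.0494]
ft_force: [3.1, -2.1, 30.7]
grip_width: 0.692
position: [0.6356, 0.0079, 0.0489]
ft_force: [-5.6, -2.6, 48.8]
grip_width: 0.693
```

The force climbs hard at z = 0.049, so the lever is on its end stop. I retreat up and towards the robot, then look.

```bash
python3 -m crank '[[0.69,-0.02,0.003,0.1,0],[0.69,-0.04,0.006,0.3,0],[0.69,-0.2,0.03,0.6,0],[0.69,-0.5,0.03,0.8,0],[0.69,-0.8,0.03,0.8,0]]'|egrep 'pos|ft|wid'
python3 -m crank '[[0.69,-0.2,0,0.2,0],[0.69,-0.2,0,0.2,0],[0.69,-0.2,0,0.2,0]]'|egrep 'time|pos|ft|wid'
python3 - <<'E'
import cv2
from bench import *
a=cv2.resize(get_image('top')[90:290,160:420],(520,400),interpolation=cv2.INTER_CUBIC);b=cv2.resize(get_image('side')[130:270,260:390],(278,300),interpolation=cv2.INTER_CUBIC)
import numpy as np
c=np.zeros((400,798,3),np.uint8);c[:,:520]=a;c[:300,520:]=b
cv2.imwrite('pics/5.png',c[:,:,::-1])
E
```

```text
position: [0.4751, 0.0146, 0.1967]
ft_force: [-0.6, 0.4, -0.1]
grip_width: 0.692
time: 11.35
position: [0.4346, 0.0147, 0.2342]
ft_force: [-0.1, -0.2, -0.3]
grip_width: 0.693
```

View pics/5.png

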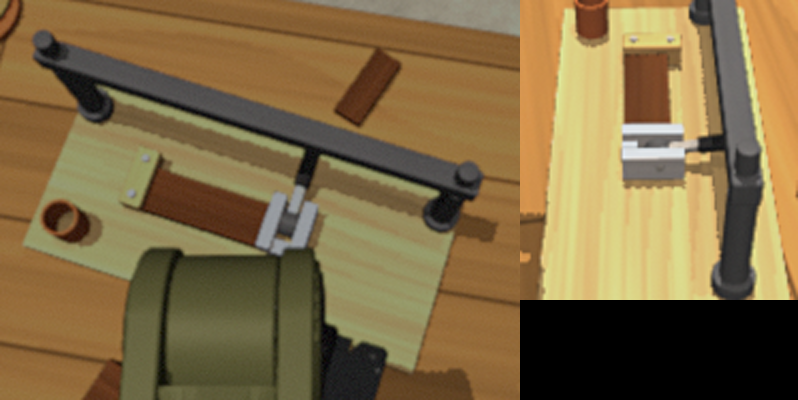

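The lever lies under the beam (crop 308,165), and the blank runs from the fixed stop (crop 145,185) to the sliding stop (crop 268,220) with no gap. The robot is clear, so I hand in.

```bash
python3 -c "from bench import close_job; print(close_job())"
```

```text
the job is handed in; nothing more can be done
None
```

The job is handed in, with no verdict returned: the blank is held between both stops with no visible gap, the cam lever was pressed down onto its end stop, and the robot never went near the plane, screwdriver or sanding sleeve.

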